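# Present the stock bin over the empty bay of the organiser case

### The job

Three of the four bays in the red organiser case already hold a bin and one is empty. Pick up the loose bin of wall plugs by its yellow tab, carry it over the screwdriver rack, and stop with it level, squared up and centred a centimetre or two above the rim of the empty bay, ready to go straight down, so that I can check the fit. Finish while still gripping it there: do not lower it in or let go, do not let the bin touch the case or anything touch the rack, and leave the other bins, the can, the tape measure and the wrench where they are.

Things in the scene. Friction and masses are not known exactly. Their poses are not given: they have to be found in the camera images.
- loose_bin: the bin to carry: red open-topped bin, 100 (x) x 75 (y) x 50 mm high, wall 3 mm, holding coloured wall plugs that do not come out, 0.15 to 0.3 kg. A yellow lifting tab stands up from the middle: 14 mm thick along x, 40 mm wide along y, from the rim (50 mm above the underside) up to 90 mm above the underside; pinch it across x from above. It starts on the bench, beyond the rack from the case (+y side). Origin: centre of its underside, z up. It fits the bay either way round
- case: red organiser case fixed on the bench, 242 (x) x 192 (y) mm, rim 56 mm high, divided into 2 x 2 bays by 6 mm walls; carrying handle (38 mm high) on its -x side reaching 55 mm out, clear lid (10 mm high, 260 mm long) lying flat open on its +x side. Origin: centre of its underside on the bench; x from the handle towards the lid
- bay0 (a point): centre of the mouth of one bay of the case, at the level of the case's rim (56 mm above the bench). The bay is a rectangular well 112 mm along the case's x and 87 mm along its y, 50 mm deep, with a black liner on its floor where it is empty. Which bay is empty changes from start to start. This bay lies at case x -59 mm, y +46.5 mm; axes as the case's
- bay1 (a point): centre of the mouth of one bay of the case, at the level of the case's rim (56 mm above the bench). The bay is a rectangular well 112 mm along the case's x and 87 mm along its y, 50 mm deep, with a black liner on its floor where it is empty. Which bay is empty changes from start to start. This bay lies at case x -59 mm, y -46.5 mm; axes as the case's
- bay2 (a point): centre of the mouth of one bay of the case, at the level of the case's rim (56 mm above the bench). The bay is a rectangular well 112 mm along the case's x and 87 mm along its y, 50 mm deep, with a black liner on its floor where it is empty. Which bay is empty changes from start to start. This bay lies at case x +59 mm, y +46.5 mm; axes as the case's
- bay3 (a point): centre of the mouth of one bay of the case, at the level of the case's rim (56 mm above the bench). The bay is a rectangular well 112 mm along the case's x and 87 mm along its y, 50 mm deep, with a black liner on its floor where it is empty. Which bay is empty changes from start to start. This bay lies at case x +59 mm, y -46.5 mm; axes as the case's
- bin_a: red open-topped stock bin, 100 (x) x 75 (y) x 50 mm high, half full of steel screws, standing in one of the four bays of the case, its rim level with the case's rim; no tab; loose. Origin: centre of its underside
- bin_b: red open-topped stock bin, 100 (x) x 75 (y) x 50 mm high, half full of white caps, standing in one of the four bays of the case, its rim level with the case's rim; no tab; loose. Origin: centre of its underside
- bin_c: red open-topped stock bin, 100 (x) x 75 (y) x 50 mm high, half full of green and black plugs, standing in one of the four bays of the case, its rim level with the case's rim; no tab; loose. Origin: centre of its underside
- rack: black screwdriver rack fixed on the bench between the loose bin and the case: 240 (x) x 50 (y) mm block 55 mm high with a row of upright screwdriver handles up to 140 mm above the bench. Origin: centre of its underside; x along the row
- can: blue spray can, 58 mm across, 160 mm tall, loose, to be left alone. Origin: centre of its base
- tape: yellow tape measure, 70 x 65 x 36 mm, loose, to be left alone. Origin: centre of its underside
- wrench: steel wrench lying on the bench on the -y side of the case, to be left alone. Origin: its underside
There are look-alikes about, which are no part of the job. Leave any blue or purple look-alike of the bin_b alone.

How it is judged:
By the outcome, as a careful person would: the job done as asked, in the order asked, and still so for the second after the job is handed in, while the arm keeps its last pose, push and grip.
It also fails if it takes over 38 s, if anything falls off the work surface, if the arm or the gripper's body presses on something with over 40 N, if the wrist force passes 120 N, or if a joint passes its speed limit or range.

### The arm

A 6-joint arm with a two-finger parallel gripper is mounted at the origin on the work surface. World frame = base frame: x ahead of the robot, y to its left, z up, the work surface at z = 0. Lengths are in m, angles in rad, forces in N, time in s.
With the tool pointing down it reaches from about 0.275 to 0.775 m from the base axis. Payload 14.6 kg.
Tool frame: the origin (TCP) lies at the very end of the fingers, on their centre line; the grasp point (between the pads) lies 19 mm behind it (env.grip_point_offset is the distance from the TCP to the grasp point, in m); x points along the fingers, y is the direction in which the jaws open and shut, and the axes are right-handed (so a half turn about x gives the same grasp; the last joint's range is limited). The gripper opens to 85 mm and grips with 20 to 120 N. Pads are 22 mm wide; open, the fingers measure 114 mm over their backs; the gripper's body (76 mm by 85 mm) begins 54 mm behind the grasp point. The pads swing forward as they close: fully open they stand 13 mm farther back than shut.
Start: joints at [-1.435, 0.263, -0.048, 1.259, 0, 1.415], TCP at [0.151, -0.503, 0.231] pointing down, gripper open.
Joint ranges: [-2.65, 2.65], [-0.89, 1.7], [-1.18, 1.37], [-2.13, 2.11], [-1.35, 1.29], [-3.14, 3.14]. Speed limits (rad/s): [1.89, 1.89, 2.57, 2.79, 3.14, 3.14].

### API

Orientations are given as a 3x3 rotation matrix whose columns are the frame's x, y, z axes.
In Python, from cell import env, jaws, cams, finish_job, finder gives the robot as it stands. Calls block until the motion is done:
- env.move_to(position, orientation): joint-space move of the TCP to a pose.
- env.move_l(position, vel=0.15, rot=None, threshold=None): straight line of the TCP; rot=None keeps the orientation; vel is the mean speed in m/s. With threshold (N) it stops when the force on the tool has changed by that much, and returns True; else False.
- env.goto_joints(angles): joint-space move.
- jaws.grip(opening): opening from 0.0 (shut) to 1.0 (fully open); the grip force is fixed at half the most; returns when the fingers have stopped.
- env.hold(seconds).
- env.inverse_kinematics(position, orientation): joint angles nearest the present ones, or None.
- cams.snapshot(name): name is "side" or "top"; returns a dict with "frame" (384x512x3 uint8, red, green, blue), "vfov" (degrees; the focal length in pixels is half the picture's height over the tangent of half this angle, whatever the lens; pixels are square), "cx", "cy" (the principal point, pixels), "cam_to_world" (4x4, takes a point from camera to world coordinates). Camera axes: x right, y up, looking along -z (the intrinsics and any distortion apply to the point x, -y, -z); pixel columns grow to the right and rows downward; lengths in m; the calibration is good to about 2 mm. A picture is of the moment at which its call begins. There is no depth.
A pose or a line that the arm cannot do raises env.PlanningError and nothing moves.
- finish_job(): hands the job in, once; it reports no verdict.
Trained networks look in a picture, given as the dict that the camera call returned (one of the last four; its "shot" number tells which), for a name from the list of things; names that differ only in an ending like _2 or _b are one class to them, and where a whole thing is asked for, a point or a joint stands for the part that bears it (a point fixed in the world has none). Each returns a list of dicts, best first, with "confidence" (0 to 1); they miss things now and then, are a little off and sometimes report something else, mostly with a low value. They report only what shows in the picture. A call takes as long as a camera call. They do not tell look-alikes from the thing itself.
- finder.find_in(thing, picture): "position" ([x, y, z] in m, in the coordinates of the camera as it stood for that picture, good to about 4 mm: the middle of the surface that is visible of it).
- finder.regions_of(thing, picture): "pixels" (384x512 bool, what is visible of it).
Readings, each from a call of its own:
- env.get_clock(): time.
- env.get_joint_positions(): joint angles.
- env.get_qvel(): joint speeds.
- env.get_effort(): joint torques, N m.
- env.get_tcp_pos(): TCP position.
- env.get_tool_rot(): TCP orientation.
- env.get_contact_force(): force on the tool from outside, world axes, zero at the start.
- env.get_ft_torque(): the same for the moment, N m.
- env.get_width(): opening from 0.0 (shut) to 1.0 (fully open).
Only numpy, scipy, OpenCV 4.12 (cv2) and the standard library are available. Lean on these libraries where they do the work, as an engineer would, in place of code of your own. Each camera call takes 0.05 s, during which the arm holds its last target.

## Working session

There is one attempt and no reset: what is moved stays moved. The work goes in short steps, each a Python script; the robot and the scene stay as the last script left them, time stands still between calls to the robot, and variables do not carry over. Pictures are saved under pics/ and viewed, and the job is handed in when it is done.

```bash
mkdir -p pics; ls; python3 - <<'E'
from cell import env, jaws, cams, finish_job, finder
import cv2, numpy as np
print(env.get_clock(), env.grip_point_offset)
for n in ("top","side"):
    s=cams.snapshot(n); cv2.imwrite(f"pics/{n}0.png",s["frame"][:,:,::-1])
    print(n,s["vfov"],s["cx"],s["cy"],[k for k in s]); print(np.round(s["cam_to_world"],3))
    print({k:s[k] for k in s if k not in("frame","cam_to_world")})
    M=s["cam_to_world"]
    for t in ("loose_bin","case","rack","can","tape","wrench","bin_a"):
        for r in finder.find_in(t,s)[:4]:
            p=M@np.append(r["position"],1); print(t,round(r["confidence"],2),np.round(p[:3],3))
print(env.get_clock())
E
```

```text
pics
0.0 0.0187
top 43.7766837389011 256.63288705953715 188.22219478520293 ['frame', 'vfov', 'cx', 'cy', 'cam_to_world', 'shot']
[[ 0.024  0.997 -0.069  0.422]
 [-1.     0.025  0.014 -0.054]
 [ 0.016  0.069  0.997  1.592]
 [ 0.     0.     0.     1.   ]]
{'vfov': 43.7766837389011, 'cx': 256.63288705953715, 'cy': 188.22219478520293, 'shot': 1}
loose_bin 0.64 [0.457 0.267 0.022]
case 0.96 [ 0.768 -0.157  0.003]
rack 0.88 [0.489 0.09  0.057]
can 0.89 [0.728 0.227 0.125]
can 0.15 [ 0.503 -0.455  0.008]
tape 0.64 [0.311 0.314 0.036]
tape 0.44 [0.49  0.087 0.055]
wrench 0.84 [ 0.505 -0.455  0.003]
bin_a 0.96 [ 0.502 -0.19   0.023]
bin_a 0.94 [ 0.319 -0.274  0.016]
bin_a 0.79 [ 0.511 -0.099  0.009]
bin_a 0.72 [0.719 0.076 0.017]
side 55.91321432153319 253.81129031638125 190.08545504105825 ['frame', 'vfov', 'cx', 'cy', 'cam_to_world', 'shot']
[[ 0.962  0.156 -0.223  0.299]
 [-0.272  0.499 -0.823 -0.851]
 [-0.017  0.853  0.522  0.561]
 [ 0.     0.     0.     1.   ]]
{'vfov': 55.91321432153319, 'cx': 253.81129031638125, 'cy': 190.08545504105825, 'shot': 2}
loose_bin 0.51 [0.455 0.225 0.034]
case 0.83 [ 0.687 -0.196  0.004]
case 0.71 [0.724 0.208 0.088]
rack 0.61 [0.481 0.077 0.053]
rack 0.29 [ 0.499 -0.455  0.008]
can 0.92 [0.726 0.209 0.089]
can 0.32 [ 0.5   -0.156  0.04 ]
tape 0.76 [0.32  0.281 0.028]
wrench 0.65 [ 0.499 -0.458  0.009]
bin_a 0.95 [ 0.312 -0.282  0.032]
bin_a 0.87 [0.709 0.059 0.026]
bin_a 0.81 [ 0.515 -0.06   0.037]
bin_a 0.61 [ 0.5   -0.155  0.042]
0.8
```

View pics/top0.png

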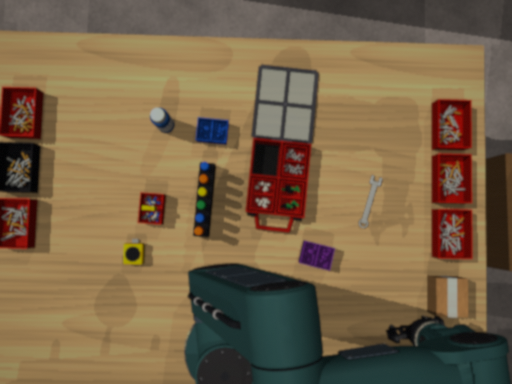

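View pics/side0.png

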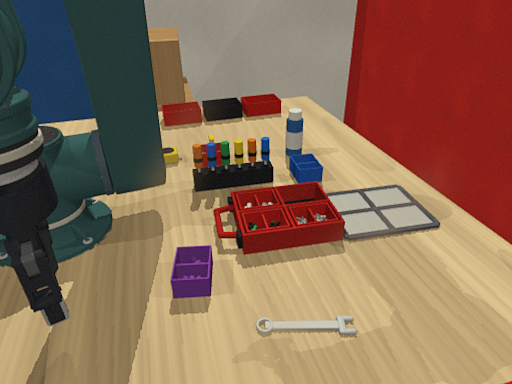

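The top view shows the case at about (280,180), and its empty black bay is at (265,158), which is bay2 (towards the lid, +y side). The loose bin is at (152,208), the rack at (204,200), and the blue and purple bins are decoys. Next I'll zoom in.

```bash
python3 - <<'E'
import cv2
t=cv2.imread("pics/top0.png"); s=cv2.imread("pics/side0.png")
cv2.imwrite("pics/z1.png",cv2.resize(t[130:235,235:325],None,fx=5.7,fy=5.7,interpolation=cv2.INTER_CUBIC))
cv2.imwrite("pics/z2.png",cv2.resize(t[150:260,120:225],None,fx=5.4,fy=5.4,interpolation=cv2.INTER_CUBIC))
cv2.imwrite("pics/z3.png",cv2.resize(s[175:255,205:350],None,fx=5.5,fy=5.5,interpolation=cv2.INTER_CUBIC))
cv2.imwrite("pics/z4.png",cv2.resize(s[120:200,160:310],None,fx=5.3,fy=5.3,interpolation=cv2.INTER_CUBIC))
E
```

```text
(no output)
```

View pics/z1.png

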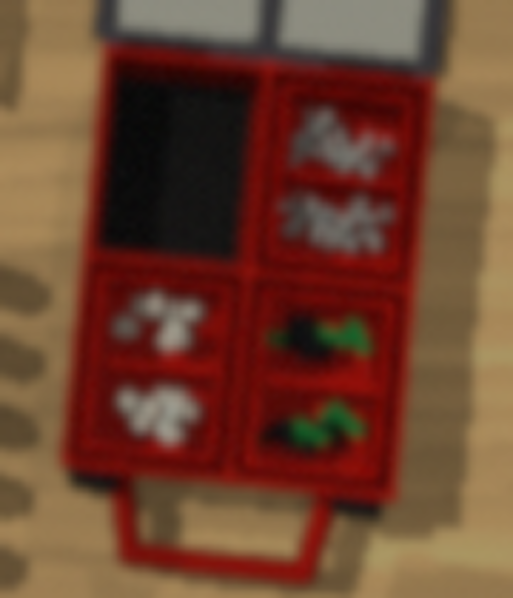

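View pics/z2.png

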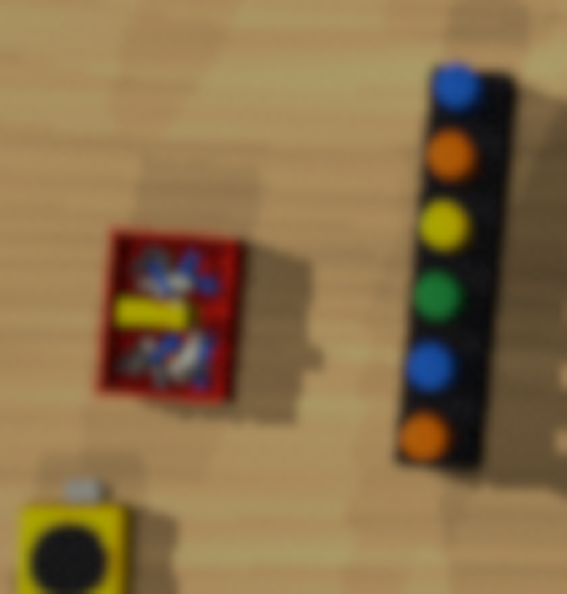

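View pics/z3.png

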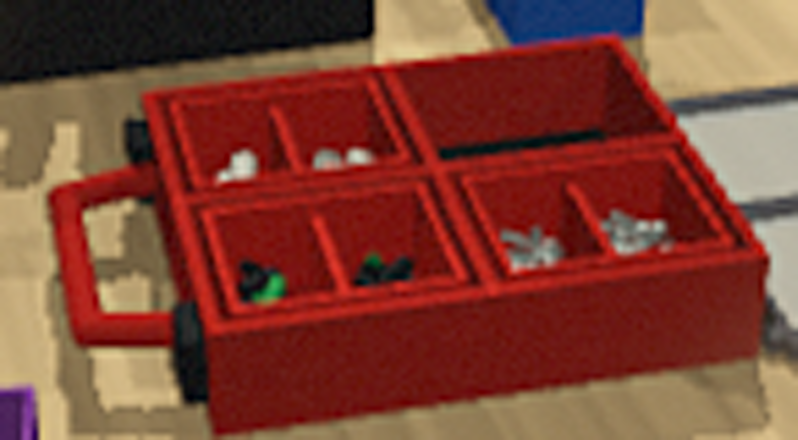

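View pics/z4.png

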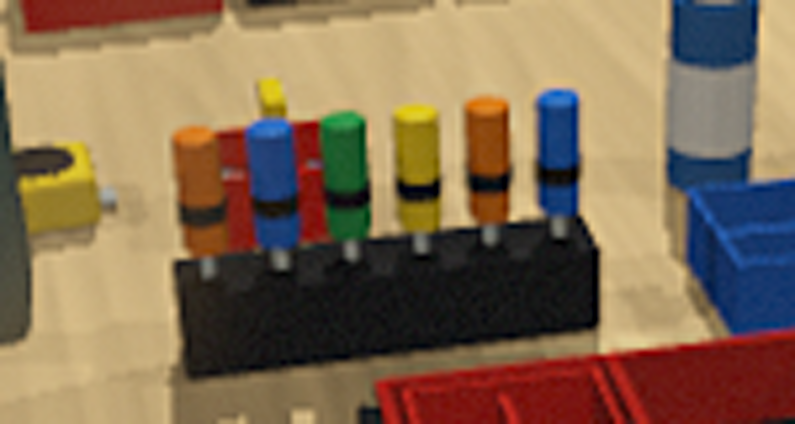

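```bash
cat > h.py <<'E'
import numpy as np, pickle
from scipy.optimize import least_squares
def proj(s,P):
    M=np.linalg.inv(s["cam_to_world"]); P=np.atleast_2d(P)
    c=P@M[:3,:3].T+M[:3,3]; f=192/np.tan(np.radians(s["vfov"])/2)
    return np.c_[s["cx"]+f*c[:,0]/-c[:,2], s["cy"]-f*c[:,1]/-c[:,2]]
def unz(p,k,x0,y0): return (np.array(p,float)+.5)/k-.5+np.array([x0,y0])
def pose(v,L):
    c,s_=np.cos(v[2]),np.sin(v[2]); L=np.array(L,float)
    return np.c_[v[0]+c*L[:,0]-s_*L[:,1], v[1]+s_*L[:,0]+c*L[:,1], L[:,2]]
def fit(obs,v0):
    r=lambda v: np.concatenate([(proj(s,pose(v,L))-px).ravel() for s,L,px in obs])
    o=least_squares(r,v0); return o.x, r(o.x).reshape(-1,2)
E
python3 - <<'E'
from cell import cams
import pickle
d={n:{k:v for k,v in cams.snapshot(n).items()} for n in("top","side")}
pickle.dump(d,open("s0.pkl","wb"))
from h import *
t,s=d["top"],d["side"]
R=[(.121,.096,.056),(.121,-.096,.056),(-.121,-.096,.056),(-.121,.096,.056)]
ct=unz([(108,47),(438,80),(395,500),(65,468)],5.7,235,130)
cs=unz([(617,38),(768,257),(213,332),(145,92)],5.5,205,175)
for n,o in (("both",[(t,R,ct),(s,R,cs)]),("t",[(t,R,ct)]),("s",[(s,R,cs)])):
    v,r=fit(o,[.55,-.14,0]); print("case",n,v.round(4)); print(r.round(1).tolist())
B=[(.05,.0375,.05),(.05,-.0375,.05),(-.05,-.0375,.05),(-.05,.0375,.05)]
T=[(.007,.02,.09),(.007,-.02,.09),(-.007,-.02,.09),(-.007,.02,.09)]
bt=unz([(112,230),(243,240),(228,402),(98,392)],5.4,120,150)
tt=unz([(117,296),(188,300),(187,328),(115,325)],5.4,120,150)
for n,o in (("both",[(t,B,bt),(t,T,tt)]),("B",[(t,B,bt)]),("T",[(t,T,tt)])):
    v,r=fit(o,[.45,.25,0]); print("bin",n,v.round(4)); print(r.round(1).tolist())
v,_=fit([(t,B,bt)],[.45,.25,0])
print("tab side pred zoom4",((proj(s,pose(v,T))+.5-[160,120])*5.3-.5).round(0).tolist())
K=[(.12,.025,.055),(.12,-.025,.055),(-.12,-.025,.055),(-.12,.025,.055)]
kt=unz([(435,68),(516,75),(480,468),(397,462)],5.4,120,150)
v,r=fit([(t,K,kt)],[.48,.09,0]); print("rack",v.round(4),r.round(1).tolist())
E
```

```text
case both [ 0.5667 -0.1467 -0.0784]
[[-0.4, -0.6], [0.5, -0.3], [0.9, 0.3], [-0.6, -0.3], [0.0, -0.7], [0.7, -0.2], [-0.8, 0.3], [-0.7, -0.3]]
case t [ 0.566  -0.1463 -0.0776]
[[-0.5, -0.4], [0.4, -0.1], [0.9, 0.5], [-0.7, -0.0]]
case s [ 0.5671 -0.147  -0.0794]
[[0.2, -0.6], [0.9, -0.2], [-0.7, 0.3], [-0.5, -0.3]]
bin both [ 0.4575  0.2631 -0.0469]
[[0.1, -0.6], [-0.9, -0.8], [-0.8, 0.3], [-0.1, 0.5], [0.6, 0.5], [0.3, 0.6], [0.1, -0.1], [0.6, -0.4]]
bin B [ 0.4571  0.2618 -0.05  ]
[[0.6, -0.5], [-0.4, -0.6], [-0.4, 0.5], [0.3, 0.6]]
bin T [ 0.458   0.2644 -0.0227]
[[0.2, 0.5], [-0.2, 0.3], [-0.3, -0.4], [0.3, -0.4]]
tab side pred zoom4 [[279.0, 75.0], [287.0, 99.0], [264.0, 102.0], [256.0, 77.0]]
rack [ 0.4901  0.0918 -0.0614] [[-0.2, -0.8], [0.3, -0.7], [0.1, 0.8], [-0.2, 0.6]]
```

```bash
cat >> h.py <<'E'
def rot(yaw,sgn=1):
    x=np.array([0,0,-1.]); y=sgn*np.array([np.cos(yaw),np.sin(yaw),0]); return np.c_[x,y,np.cross(x,y)]
BIN=np.array([.4574,.2628,-.05]); CASE=np.array([.5667,-.1467,-.0784])
BAY2=pose(CASE,[(.059,.0465,.056)])[0]
E
python3 - <<'E'
from cell import *
from h import *
import cv2
print(env.get_tool_rot().round(3).tolist(), BAY2)
for sg in (1,-1):
    for p,yw in (([*BIN[:2],.25],BIN[2]),([*BIN[:2],.055],BIN[2]),([*BAY2[:2],.3],CASE[2])):
        q=env.inverse_kinematics(np.array(p),rot(yw,sg)); print(sg,None if q is None else np.round(q,2))
E
```

```text
[[0.0, 0.287, -0.958], [-0.0, -0.958, -0.287], [-1.0, 0.0, -0.0]] [ 0.62916064 -0.1049637   0.056     ]
1 [0.37 0.26 0.   1.31 0.   1.99]
1 [ 0.37  0.39 -0.38  0.81  0.    1.99]
1 [-0.29  0.47  0.46  1.56  0.    1.36]
-1 [ 0.37  0.26  0.    1.31  0.   -1.15]
-1 [ 0.37  0.39 -0.38  0.81  0.   -1.15]
-1 [-0.29  0.47  0.46  1.56  0.   -1.79]
```

```bash
python3 - <<'E'
from cell import *
from h import *
import cv2
env.move_to(np.array([*BIN[:2],.25]),rot(BIN[2])); print(env.get_clock(),env.get_tcp_pos())
env.move_l(np.array([*BIN[:2],.13]),vel=.15); print(env.get_clock(),env.get_width())
for n in("top","side"):
    s=cams.snapshot(n); f=s["frame"][:,:,::-1]
    c=f[140:260,90:240] if n=="top" else f[90:210,150:300]
    cv2.imwrite(f"pics/{n}1.png",cv2.resize(c,None,fx=5,fy=5,interpolation=cv2.INTER_CUBIC))
E
```

```text
3.8 [0.45771284 0.26226345 0.24996408]
4.75 1.000046937437035
```

View pics/side1.png

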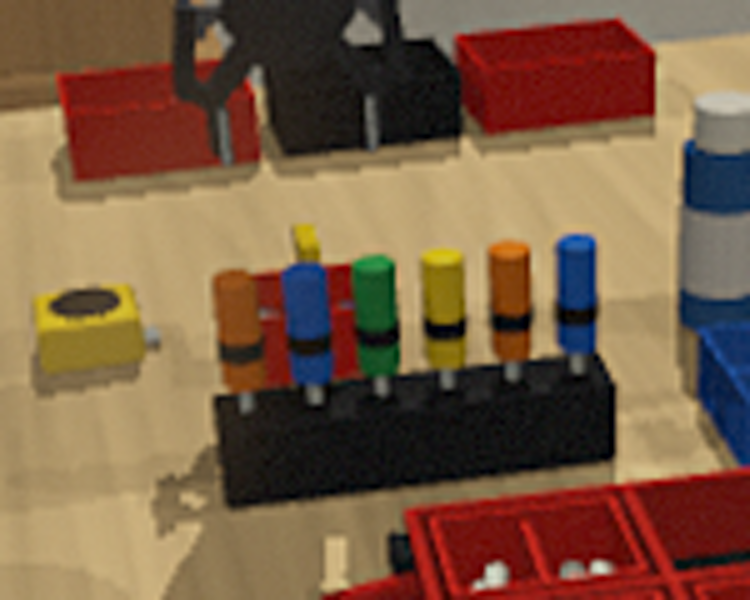

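View pics/top1.png

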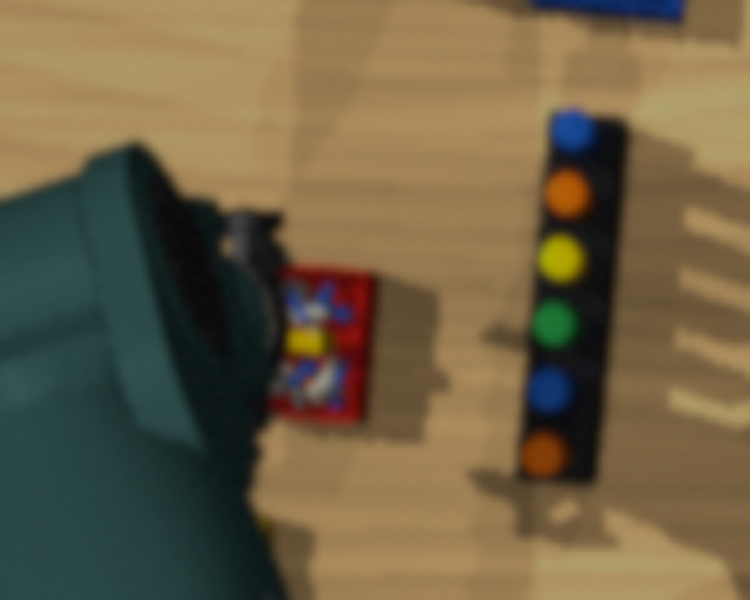

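The side view shows the fingertips at zoomed columns 222 and 372, straddling the tab at about 306. The way down is clear, so I'll descend and grip.

```bash
python3 - <<'E'
from cell import *
from h import *
import cv2
print("hit",env.move_l(np.array([*BIN[:2],.057]),vel=.1,threshold=8),env.get_tcp_pos())
jaws.grip(0.0); print(env.get_clock(),"w",env.get_width(),env.get_contact_force().round(2))
env.move_l(np.array([*BIN[:2],.10]),vel=.1)
print(env.get_clock(),"w",env.get_width(),env.get_contact_force().round(2),env.get_ft_torque().round(3),env.get_tcp_pos())
s=cams.snapshot("side");f=s["frame"][:,:,::-1]
cv2.imwrite("pics/side2.png",cv2.resize(f[90:210,150:300],None,fx=5,fy=5,interpolation=cv2.INTER_CUBIC))
E
```

```text
hit False [0.45772583 0.26293032 0.05750807]
6.3833 w 0.15202980127841983 [ 0.09 -0.34  1.01]
6.9667 w 0.1546774532872938 [ 0.39 -0.81 -2.38] [-0.046  0.009 -0.008] [0.45721022 0.26272453 0.09959297]
```

View pics/side2.png

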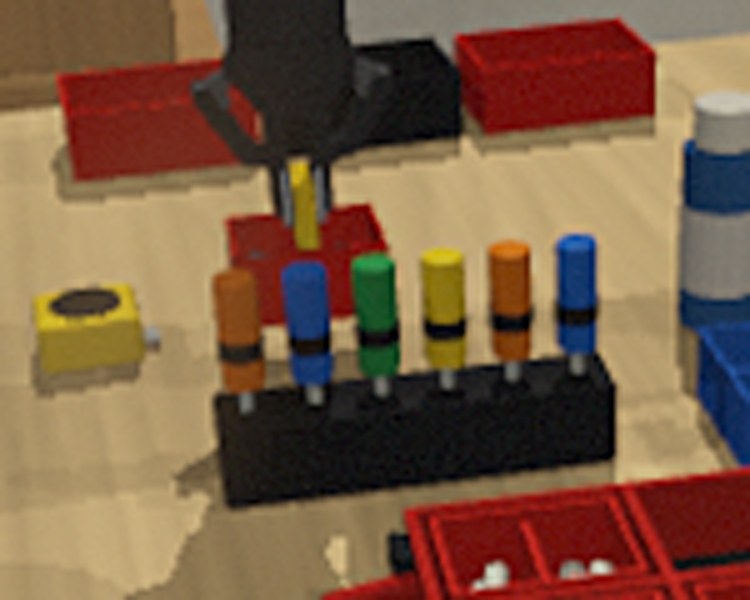

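The tab is gripped and the bin is off the bench. Next I'll raise it well above the 140 mm handles, carry it across and look.

```bash
python3 - <<'E'
from cell import *
from h import *
import cv2, pickle
env.move_l(np.array([*BIN[:2],.265]),vel=.15)
env.move_l(np.array([*BAY2[:2],.265]),vel=.15,rot=rot(CASE[2]))
print(env.get_clock(),env.get_width())
env.move_l(np.array([*BAY2[:2],.165]),vel=.1)
env.hold(.4)
print(env.get_clock(),"w",env.get_width(),env.get_contact_force().round(2),env.get_ft_torque().round(3),env.get_tcp_pos())
d={}
for n,(y,x) in (("top",(130,225)),("side",(130,200))):
    s=cams.snapshot(n);d[n]=s;f=s["frame"][:,:,::-1]
    cv2.imwrite(f"pics/{n}3.png",cv2.resize(f[y:y+115,x:x+150],None,fx=5,fy=5,interpolation=cv2.INTER_CUBIC))
pickle.dump(d,open("s3.pkl","wb"))
E
```

```text
11.125 0.15302990522335222
12.675 w 0.1532953611267649 [-0.29  0.63 -1.16] [ 0.054 -0.014  0.02 ] [ 0.62922074 -0.10500284  0.16514301]
```

View pics/side3.png

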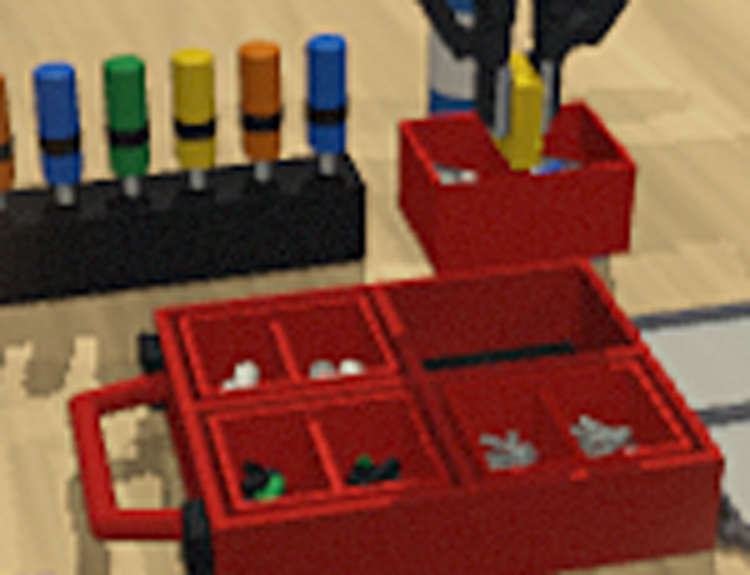

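View pics/top3.png

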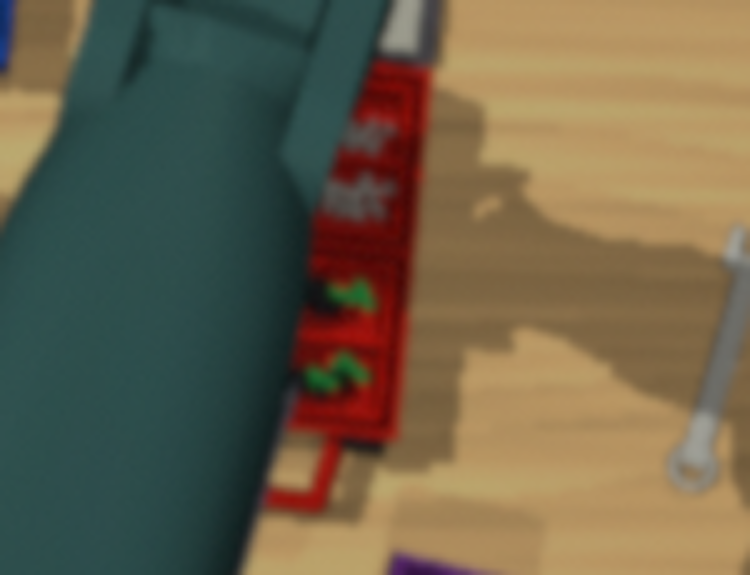

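```bash
python3 - <<'E'
import cv2,pickle
from h import *
s=pickle.load(open("s3.pkl","rb"))["side"]
f=s["frame"][:,:,::-1]; z=cv2.resize(f[130:210,270:350],None,fx=7.4,fy=7.4,interpolation=cv2.INTER_CUBIC)
cv2.imwrite("pics/z5.png",z)
u=.165-.0575
B=np.array([(a*.05,b*.0375,h) for a,b in((1,1),(1,-1),(-1,-1),(-1,1)) for h in (0,.05)])+[0,0,u]
P=((proj(s,pose([*BAY2[:2],CASE[2]],B))+.5-[270,130])*7.4-.5).reshape(4,2,2)
w=z.copy()
for i in range(4):
    for h in(0,1): cv2.line(w,tuple(P[i,h].astype(int)),tuple(P[(i+1)%4,h].astype(int)),(255,255,255),1)
    cv2.line(w,tuple(P[i,0].astype(int)),tuple(P[i,1].astype(int)),(255,255,255),1)
cv2.imwrite("pics/z6.png",w)
print(P.round(0).tolist())
E
```

```text
[[[339.0, 276.0], [350.0, 149.0]], [[415.0, 377.0], [428.0, 245.0]], [[128.0, 411.0], [133.0, 277.0]], [[70.0, 306.0], [73.0, 178.0]]]
```

View pics/z5.png

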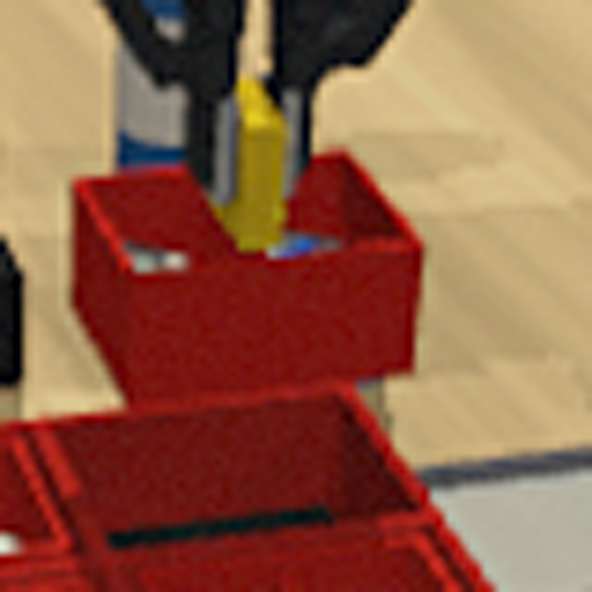

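View pics/z6.png

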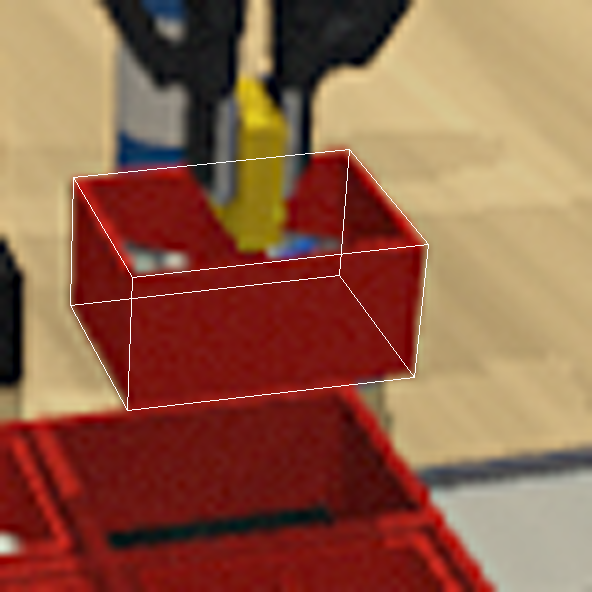

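The projected model matches the bin in the side view to about 0.5 px. Next is a 6-DoF fit as a tilt check, and then I'll lower to the final height.

```bash
cat >> h.py <<'E'
from scipy.spatial.transform import Rotation as Ro
def fit6(s,L,px,v0):
    L=np.array(L,float)
    W=lambda v: Ro.from_euler("ZYX",[v[3],v[4],v[5]]).apply(L)+v[:3]
    o=least_squares(lambda v:(proj(s,W(v))-px).ravel(),v0); return o.x,o.fun.reshape(-1,2)
E
python3 - <<'E'
import pickle
from h import *
s=pickle.load(open("s3.pkl","rb"))["side"]
L=[(-.05,.0375,.05),(.05,.0375,.05),(.05,-.0375,.05),(-.05,-.0375,.05),(-.05,-.0375,0),(.05,-.0375,0),(-.05,.0375,0)]
px=unz([(73,182),(346,151),(423,243),(133,273),(131,409),(411,373),(72,304)],7.4,270,130)
v0=[*BAY2[:2],.1075,CASE[2],0,0]
v,r=fit6(s,L,px,v0); print((v-v0)[:3].round(4),np.degrees((v-v0)[3:]).round(2),r.round(1).tolist())
from cell import *
env.move_l(np.array([BAY2[0]+.0007,BAY2[1],.1285]),vel=.05,rot=rot(CASE[2])); env.hold(.4)
print(env.get_clock(),"w",env.get_width(),env.get_contact_force().round(2),env.get_tcp_pos(),env.get_tool_rot().round(3).tolist())
import cv2
s=cams.snapshot("side"); pickle.dump(s,open("s4.pkl","wb"))
f=s["frame"][:,:,::-1]; z=cv2.resize(f[140:220,265:365],None,fx=7,fy=7,interpolation=cv2.INTER_CUBIC)
cv2.imwrite("pics/z7.png",z)
w=z.copy()
def draw(v,L,n):
    P=((proj(s,pose(v,L))+.5-[265,140])*7-.5).astype(int)
    for i in range(0,len(P),2): cv2.line(w,tuple(map(int,P[i])),tuple(map(int,P[i+1])),n,1)
def loop(hx,hy,z,cx=0,cy=0):
    c=[(cx+a*hx,cy+b*hy,z) for a,b in((1,1),(1,-1),(-1,-1),(-1,1))]; return [p for i in range(4) for p in(c[i],c[(i+1)%4])]
v=[BAY2[0]+.0007,BAY2[1],CASE[2]]; u=.071
draw(v,loop(.05,.0375,u),(255,255,255)); draw(v,loop(.05,.0375,u+.05),(255,255,255))
draw(CASE,loop(.121,.096,.056),(0,255,255)); draw(CASE,loop(.056,.0435,.056,.059,.0465),(0,255,0))
cv2.imwrite("pics/z8.png",w)
cv2.imwrite("pics/side4.png",f)
E
```

```text
[ 0.0056  0.0135 -0.0075] [ 0.24 -0.08 -0.66] [[0.2, -0.3], [-0.1, -0.0], [0.0, -0.1], [0.1, 0.3], [-0.2, -0.2], [0.0, 0.0], [-0.0, 0.3]]
14.0583 w 0.15247004721955945 [ 0.42  0.47 -1.87] [ 0.6299018  -0.10497429  0.12861684] [[0.0, 0.997, -0.078], [-0.0, -0.078, -0.997], [-1.0, 0.0, 0.0]]
```

View pics/z8.png

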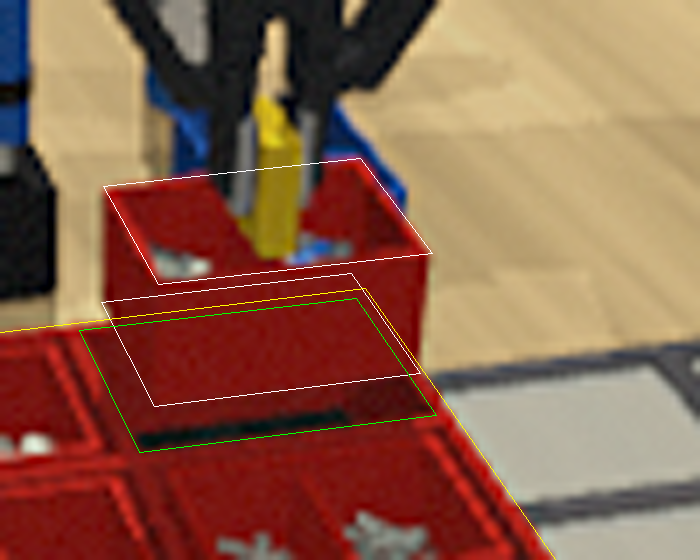

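View pics/side4.png

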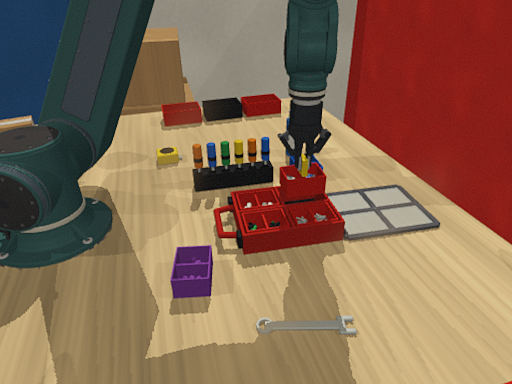

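```bash
python3 - <<'E'
from cell import *
print(env.get_clock(),env.get_qvel().round(4),env.get_width()); finish_job()
E
```

```text
14.1083 [-0.0012  0.0006  0.0007 -0.0003  0.0006  0.0012] 0.15505695727682323
the job is handed in; nothing more can be done
```

I gripped the loose bin by its yellow tab, carried it over the screwdriver rack and stopped it above bay2, the empty bay on the lid side nearest the rack. The job is handed in with the bin still gripped. It took about 14 s of the 38 s allowed.

**Height:** the underside is about 15 mm above the rim, worked out from the tool height and the height at which I gripped the bin. It passed the rack about 7 cm above the tallest handle.

**Position:** in the last side picture, the projected bin and bay outlines agree with the image to about a pixel, roughly 1–2 mm. The gap is 6 mm on each side.

**Level and squareness:** a fit made 36 mm higher, before the final descent, gave under 0.7° of tilt and 0.25° of twist. It was not repeated at the final height.

**Grip and contact:** the finger opening stayed steady at about 0.15. The tool force stayed low wherever I read it, with no sign of contact. In the last side picture the other bins, tape measure, wrench and rack looked undisturbed; the can was mostly hidden behind the arm, which did not go near it.

**Disagreement:** the free fit from that single side picture put the bin about 16 mm farther along the camera's line of sight. One camera judges depth poorly, and the picture also matched the bin at its expected position. The top camera could not settle it, because the arm hid the bin.

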